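# Isolate and vent the water filter line

### The job

The little filter on the water manifold is due for a change. Close the valve on the filter's line: turn its handle clockwise until you feel it come up against its washer, then nip it up snug without forcing it. After that, hold the vent button on top of the filter fully down for a good second, gently, and let it go. Do not touch the other three valve handles, and leave the other things on the counter where they are.

Things in the scene. Friction and masses are not known exactly. Their poses are not given: they have to be found in the camera images.
- grip_filter (a point): middle of the handle of the filter line's valve, on its vertical turning axis, 130 mm above the counter: a black plastic paddle 46 mm long, 12 mm thick and 24 mm tall, standing on a thin upright spindle (10 mm) whose brass bonnet ends 31 mm below this point. Its top is 12 mm above this point. x of this frame lies along the paddle, y across its two flat sides, z up.
- handle_filter: the same handle as a body (origin on its axis at counter height). Part open at the start; closes clockwise seen from above. It turns freely (about 0.04 N m) for 0.45 to 1.25 rad, hidden and different each time, until it meets the rubber washer; from there the resistance grows by about 3 N m per rad. Let go, it springs back to about the point of first touch and stays there, shut.
- washer (a joint): how far the hidden washer in the filter line's valve is squeezed, given as the angle (rad) that the handle is past first touch; 0 until then. Nipped up snug: 0.035 to 0.085 (about 0.12 to 0.27 N m on the handle). Spoilt above 0.12 (about 0.38 N m). It goes back to nearly 0 when the handle is let go. Readings scatter by about 0.01.
- vent_top (a point): middle of the top face of the vent button: round, grey, 16 mm across, in a small collar on top of the filter head, 85 mm behind the filter line's handle axis (manifold x); pushed straight down. The filter is a grey ribbed head 54 mm across over a clear bowl with a white cartridge; the other lines have only a bent copper pipe there.
- vent (a joint): how far the vent button is pressed, in m: 0 out, 0.005 fully down, which takes about 5 N; a spring brings it back.
- manifold: aluminium rail 260 mm long on a steel foot, fixed to the counter, with four valves in a row; the filter's line can be any of them. Origin at the counter under the rail's middle; y along the row (spindles at y = -87, -29, 29, 87 mm), x towards the pipes and the filter, z up. Handle tops (142 mm) are its highest points. Things up to 225 mm tall stand at the back and left of the counter.
- handle_a: the handle of the first of the three plain lines, the same as the filter line's handle; origin on its axis at counter height, x along the paddle, z up. Next handles in the row are 58 mm apart, axis to axis, each turned to an angle of its own.
- tip_a (a point): the middle of one end face of that paddle (handle_a), 23 mm from its axis and 130 mm above the counter.
- handle_b: the handle of the second of the three plain lines, the same as the filter line's handle; origin on its axis at counter height, x along the paddle, z up. Next handles in the row are 58 mm apart, axis to axis, each turned to an angle of its own.
- tip_b (a point): the middle of one end face of that paddle (handle_b), 23 mm from its axis and 130 mm above the counter.
- handle_c: the handle of the third of the three plain lines, the same as the filter line's handle; origin on its axis at counter height, x along the paddle, z up. Next handles in the row are 58 mm apart, axis to axis, each turned to an angle of its own.
- tip_c (a point): the middle of one end face of that paddle (handle_c), 23 mm from its axis and 130 mm above the counter.
- espresso_cup: a bystander, loose on the counter: small white cup with a handle, 60 x 87 mm, 56 mm tall; origin at the centre of its underside.
- muffin: a bystander, loose on the counter: muffin, 85 mm wide, 73 mm tall; origin at the centre of its underside.
- honey_jar: a bystander, loose on the counter: honey jar with a screw lid, 68 mm wide, 84 mm tall; origin at the centre of its underside.

How it is judged:
By the outcome, as a careful person would: the job done as asked, in the order asked, and still so for the second after the job is handed in, with the robot touching nothing.
It also fails if it takes over 61 s, if anything falls off the work surface, if the arm or the gripper's body presses on something with over 40 N, if the wrist force passes 120 N, or if a joint passes its speed limit or range.

### The arm

A 6-joint arm with a two-finger parallel gripper is mounted at the origin on a cart in front of the work surface, level with it; the furniture and walls round the work are solid. World frame = base frame: x ahead of the robot, y to its left, z up, the work surface at z = 0. Lengths are in mm, angles in rad, forces in N, time in s.
With the tool pointing down it reaches from about 375 to 900 mm from the base axis. Payload 3.1 kg.
Tool frame: the origin (TCP) lies midway between the tips of the shut fingers; the grasp point (between the pads) lies 19 mm behind it; z points along the fingers, y is the direction in which the jaws open and shut (so a half turn about z gives the same grasp; the last joint's range is limited). The gripper opens to 85 mm and grips with 20 to 120 N. Pads are 22 mm wide; open, the fingers measure 114 mm over their backs; the gripper's body (76 mm by 85 mm) begins 54 mm behind the grasp point. The pads swing forward as they close: fully open they stand 13 mm farther back than shut.
Start: joints at [-1.51, 0.527, 1.433, -0, 1.181, -0.178], TCP at [148.468, -607.087, 231.31] pointing down, gripper open.
Joint ranges: [-3.08, 3.08], [-0.75, 2.2], [0.22, 2.44], [-1.43, 4.57], [0, 2.65], [-2.85, 2.85]. Speed limits (rad/s): [2.79, 2.79, 3.14, 3.14, 3.14, 3.14].

### API

Orientations are given as a unit quaternion [w, x, y, z].
In Python, from station import * gives the robot as it stands.
- The arm moves only by the shell command python3 -m pendant 'ROWS' [FORCE]. ROWS is JSON, a list of rows, each an object of numbers: "rx", "ry", "rz": the turn, a rotation vector about the tool's x, y, z in rad; "dx", "dy", "dz": the shift along the tool's x, y, z in mm; "claw": the opening in per cent of the stroke, from 0 (shut) to 100 (fully open). A call has 1 to 20 rows; each row shifts and turns the pose as measured when the row begins, along the tool's axes as they then stand; what a row does not reach is not made up. A row lasts 1/12 s, in which the tool goes at most 41.7 mm and 7.16 degrees, less where a joint would pass 70% of its speed; a pose out of reach is approached as far as the arm can. A call with a gripper value outside its range is refused whole. The fingers move at their own pace and stop on an object; FORCE is the grip in N (left out, the last holds). Time passes only in rows, so rows that do not move let the fingers close. It gives the time, the measured TCP pose, the force and the opening at its end, in the units of the state.
- read_state(): the state, without advancing time (a new reading comes with each control period).
- get_image(name): name is "scene" or "top"; returns (picture, depth): 480x640x3 uint8, red, green, blue; 480x640 float32, mm along the optical axis (not along the pixel's ray), 0 where there is no reading.
- camera_params(name): a dict with "fx", "fy", "cx", "cy" (pixels), "position" and "attitude" of the camera in the world. Camera axes: x right, y up, looking along -z (the intrinsics and any distortion apply to the point x, -y, -z); pixel columns grow to the right and rows downward; lengths in mm; the calibration is good to about 2 mm. A picture is of the moment at which its call begins. camera_params takes no time and is no camera call.
- close_job(): hands the job in, once; it reports no verdict.
The state is a dict: "t": time; "joint_positions": joint angles; "joint_velocities": joint speeds; "tau": joint torques, N m; "position": TCP position; "tcp_rot": TCP orientation; "wrist_force": force on the tool from outside, world axes, zero at the start; "wrist_torque": the same for the moment, N m; "gripper_width": finger opening in mm.
Only numpy, scipy, OpenCV 4.12 (cv2) and the standard library are available. Lean on these libraries where they do the work, as an engineer would, in place of code of your own. Each camera call takes 0.05 s, during which the arm holds its last target.

## Working session

There is one attempt and no reset: what is moved stays moved. The work goes in short steps, Python scripts to look and compute and a shell command to move; the robot and the scene stay as the last step left them, time stands still between calls to the robot, and variables do not carry over. Pictures are saved under pics/ and viewed, and the job is handed in when it is done.

```bash
ls; mkdir -p pics; python3 - <<'E'
from station import *
import cv2,numpy as np
print(read_state())
for n in("scene","top"):
    im,d=get_image(n); cv2.imwrite(f"pics/{n}0.png",im[:,:,::-1]); np.save(f"pics/{n}0d.npy",d); np.save(f"pics/{n}0i.npy",im)
    print(camera_params(n))
E
```

```text
pics
{'t': 0.0, 'joint_positions': array([-1.50949303e+00,  5.28479690e-01,  1.43390975e+00,  2.30814347e-05,
        1.18139345e+00, -1.78497291e-01]), 'joint_velocities': array([ 1.62491673e-03, -2.33989814e-04,  4.18459199e-04, -3.54486105e-04,
        6.81917630e-05, -6.37762824e-04]), 'tau': array([ 3.95854149e-04, -4.42354238e+01, -1.78024185e+01, -1.56103206e-04,
        8.48111522e-03,  2.81688187e-06]), 'position': array([ 148.43491487, -606.37893101,  230.32294189]), 'tcp_rot': array([-1.09261241e-03,  9.92820497e-01,  1.19608786e-01,  7.47874584e-05]), 'wrist_force': array([ 0.42708415, -0.50896196,  0.26609261]), 'wrist_torque': array([0.02761452, 0.02097877, 0.01310795]), 'gripper_width': 85.43640832619931}
{'fx': 589.8236405346287, 'fy': 589.8236405346287, 'cx': 316.13449325506815, 'cy': 259.5223263118863, 'position': array([-175.5821955 ,  781.87958867,  851.94365942]), 'attitude': array([-0.37657937, -0.16446907,  0.3787648 ,  0.82926179])}
{'fx': 544.188169352363, 'fy': 544.188169352363, 'cx': 311.8312634133304, 'cy': 241.5293098888245, 'position': array([ 199.50078242,  184.40921907, 1352.90841336]), 'attitude': array([-0.69352658, -0.0746086 ,  0.06667022,  0.71344903])}
```

View pics/scene0.png

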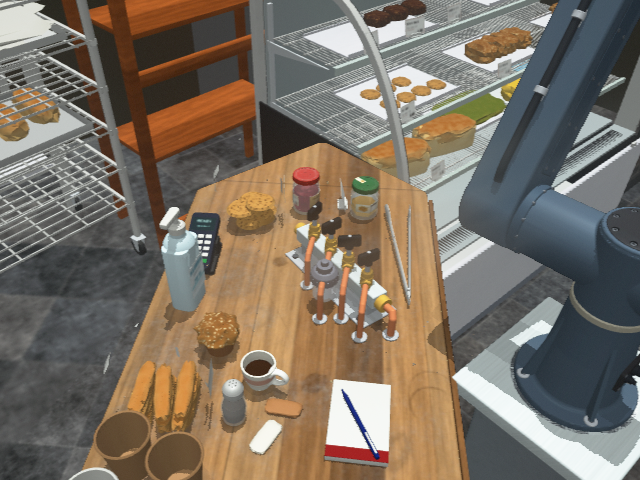

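View pics/top0.png

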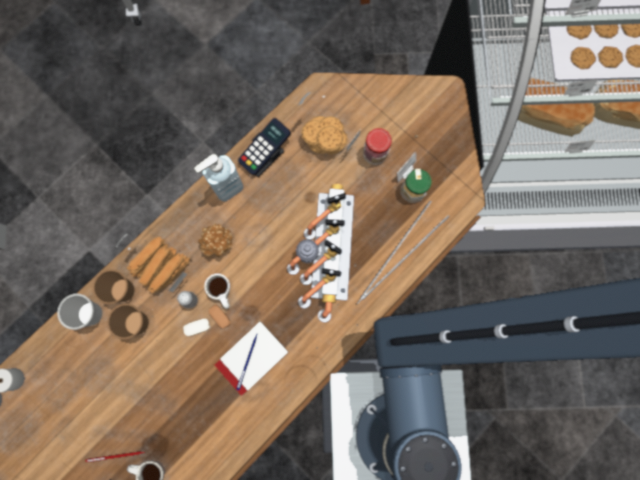

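The scene view shows the manifold with its black handles around (340,240). The top view shows the row from (337,195) to (330,300), with the grey filter at (308,250). I'll zoom in on both.

```bash
cat > h.py <<'E'
import numpy as np, cv2
from scipy.spatial.transform import Rotation as R
from station import *
def RC(p): 
    q=p['attitude']; return R.from_quat([q[1],q[2],q[3],q[0]]).as_matrix()
def ray(p,u,v):
    d=np.array([(u-p['cx'])/p['fx'],-(v-p['cy'])/p['fy'],-1.]); return p['position'],RC(p)@d
def onz(n,u,v,z):
    p=camera_params(n); o,d=ray(p,u,v); return o+d*(z-o[2])/d[2]
def proj(n,X):
    p=camera_params(n); c=RC(p).T@(np.asarray(X,float)-p['position']); return p['cx']+p['fx']*c[0]/-c[2], p['cy']-p['fy']*c[1]/-c[2]
def crop(n,im,u0,v0,w,h,s,f):
    c=cv2.resize(im[v0:v0+h,u0:u0+w,::-1],None,fx=s,fy=s,interpolation=cv2.INTER_CUBIC); cv2.imwrite(f,c)
E
python3 - <<'E'
from h import *
t=np.load('pics/top0i.npy'); s=np.load('pics/scene0i.npy')
crop('top',t,270,175,110,150,4,'pics/tc.png'); crop('scene',s,270,190,140,150,4,'pics/sc.png')
for n in('top','scene'): print(camera_params(n).keys())
for u,v in [(335,199),(333,224),(330,248),(327,273)]: print(onz('top',u,v,142))
print(onz('top',308,250,110))
for u,v in [(315,208),(333,225),(348,241),(367,257)]: print(onz('scene',u,v,142))
E
```

```text
dict_keys(['fx', 'fy', 'cx', 'cy', 'position', 'attitude'])
dict_keys(['fx', 'fy', 'cx', 'cy', 'position', 'attitude'])
[543.74385223 138.63665818 142.        ]
[484.71611333 145.29421172 142.        ]
[429.14708448 154.01299027 142.        ]
[372.2891     162.65250245 142.        ]
[431.99938752 204.4447235  110.        ]
[545.95579884 135.25089344 142.        ]
[480.96340218 145.54415085 142.        ]
[426.17756323 157.39948299 142.        ]
[369.95330876 162.93876734 142.        ]
```

View pics/tc.png

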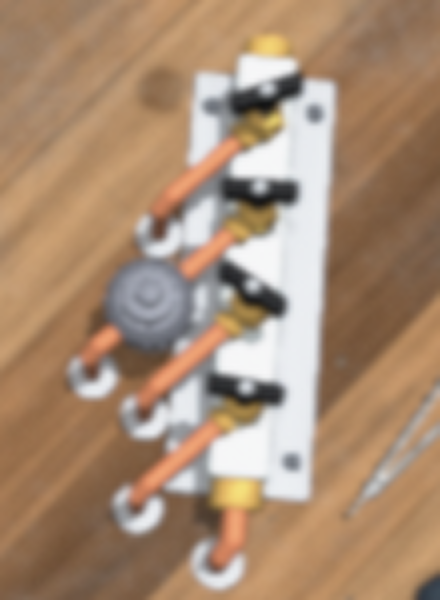

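View pics/sc.png

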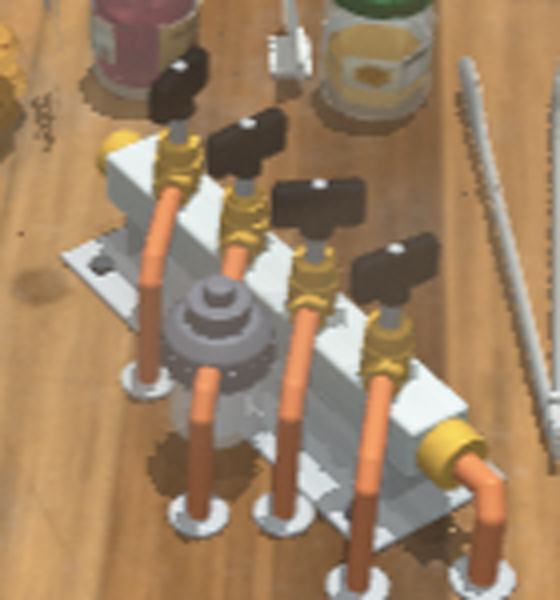

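```bash
python3 - <<'E'
from h import *
d={n:np.load(f'pics/{n}0d.npy') for n in('top','scene')}
def P(n,u,v):
    p=camera_params(n);o,r=ray(p,u,v); return np.round(o+r*d[n][int(v),int(u)],1)
for n,L in dict(top=[(336,197),(334,222),(332,246),(331,272),(307,248),(304,252),(293,268),(309,233),(320,195),(350,196),(313,297),(344,299),(304,303)],
 scene=[(315,208),(333,222),(350,236),(369,253),(325,262),(325,270),(307,285),(320,319),(340,318),(360,337),(391,335)]).items():
    for q in L: print(n,q,P(n,*q))
for n in d:
  p=camera_params(n); print(n,RC(p)@[0,0,-1], proj(n,[199.5,184.4,0]))
E
```

```text
top (336, 197) [549.4 136.  138.5]
top (334, 222) [488.7 142.9 144.7]
top (332, 246) [433.6 149.3 142. ]
top (331, 272) [373.8 153.7 145.3]
top (307, 248) [436.7 206.6 110.3]
top (304, 252) [429.2 214.1 101.1]
top (293, 268) [402.5 243.6  33.9]
top (309, 233) [490.3 202.2  28.1]
top (320, 195) [595.  171.6   3.5]
top (350, 196) [588.9  94.8   6.9]
top (313, 297) [332.8 196.8   6. ]
top (344, 299) [325.9 120.3   4.3]
top (304, 303) [317.6 219.1  17.5]
scene (315, 208) [546.7 134.6 141.3]
scene (333, 222) [487.7 139.4 142.4]
scene (350, 236) [432.  146.7 145. ]
scene (369, 253) [373.7 154.1 144.3]
scene (325, 262) [434.8 207.5 111.9]
scene (325, 270) [426.6 214.6 101.2]
scene (307, 285) [492.4 202.6   6.9]
scene (320, 319) [403.9 245.4   5.9]
scene (340, 318) [376.9 217.5  11.2]
scene (360, 337) [317.9 221.    9.1]
scene (391, 335) [283.  173.    9.1]
top [ 0.198934    0.00835448 -0.97997728] (np.float64(319.60031360974915), np.float64(351.8233172722224))
scene [ 0.55804586 -0.50431904 -0.65897429] (np.float64(419.8739835547133), np.float64(367.6859830549933))
```

Depth confirms the handle tops at z≈142 and the vent at about (435,207,111). All the pipes run slantwise, about (-55,+68). The pipe into the filter comes from the second-farthest valve, near (487,141), 84 mm from the vent, which matches the 85 mm given. The third valve is nearer the filter, but its own pipe runs past it. Next I'll measure the paddles precisely.

```bash
python3 - <<'E'
from h import *
for n in('top','scene'):
    im=np.load(f'pics/{n}0i.npy').astype(int); d=np.load(f'pics/{n}0d.npy'); p=camera_params(n); M=RC(p)
    vv,uu=np.mgrid[0:480,0:640]
    D=np.stack([(uu-p['cx'])/p['fx'],-(vv-p['cy'])/p['fy'],-np.ones_like(uu,float)],-1)*d[...,None]
    W=D@M.T+p['position']
    box=(W[...,0]>340)&(W[...,0]<590)&(W[...,1]>100)&(W[...,1]<190)&(d>0)
    m=(box&(W[...,2]>138)&(W[...,2]<152)).astype(np.uint8)
    k,l,st,c=cv2.connectedComponentsWithStats(m)
    for i in range(1,k):
        if st[i,4]<20: continue
        pts=W[l==i]; (cx,cy),(a,b),ang=cv2.minAreaRect(pts[:,:2].astype(np.float32))
        x=pts[:,:2]-pts[:,:2].mean(0); w,V=np.linalg.eigh(x.T@x); e=V[:,1]; s=x@e
        # same via pixel rays on the plane z=142
        print(n,st[i,4],'ctr',np.round([cx,cy],1),'size',round(a,1),round(b,1),'z',round(np.median(pts[:,2]),1),'dir deg',round(np.degrees(np.arctan2(e[1],e[0]))%180,1),'len',round(np.ptp(s),1))
    # white dot on handle 
    wd=((m>0)&(im.min(-1)>110)).astype(np.uint8)
    k,l,st,c=cv2.connectedComponentsWithStats(wd)
    for i in range(1,k): print('  dot',c[i],st[i,4],np.round(onz(n,*c[i],142),1))
    g=(W[...,0]>395)&(W[...,0]<470)&(W[...,1]>170)&(W[...,1]<250)&(d>0)&(W[...,2]>70)
    zz=W[g][:,2]; print('filter zmax',np.round(np.percentile(zz,[50,80,90,95,98,100]),1))
    for lo,hi in((107,118),(98,105)):
        q=W[g&(W[...,2]>lo)&(W[...,2]<hi)]; print('  ',lo,len(q),np.round(q.mean(0),1),np.round(np.ptp(q,0),1), np.round((q.min(0)+q.max(0))/2,1))
    c=cv2.resize(im[230:300,290:360].astype(np.uint8)[:,:,::-1],None,fx=8,fy=8,interpolation=cv2.INTER_CUBIC); cv2.imwrite(f'pics/vent_{n}.png',c)
E
```

```text
top 81 ctr [548.7 136.1] size 11.4 44.4 z 141.5 dir deg 109.1 len 44.4
top 82 ctr [491.1 141.8] size 43.9 12.5 z 141.4 dir deg 85.5 len 43.8
top 89 ctr [433.2 147.7] size 45.5 11.7 z 141.4 dir deg 54.3 len 45.4
top 89 ctr [375.9 154.6] size 43.1 11.5 z 141.3 dir deg 78.7 len 43.2
  dot [341.5  193.25] 4 [557.  123.1 142. ]
  dot [336.3125 196.375 ] 16 [549.9 135.4 142. ]
  dot [345.  195.5] 2 [551.4 115.3 142. ]
  dot [330.5  196.75] 4 [549.4 148.8 142. ]
  dot [327. 198.] 1 [546.7 157.  142. ]
  dot [330. 219.] 3 [496.7 151.7 142. ]
  dot [335.35294118 220.47058824] 17 [492.8 139.6 142. ]
  dot [343.25 220.75] 4 [491.6 121.6 142. ]
  dot [327.5 240. ] 2 [447.8 159.1 142. ]
  dot [332.78947368 245.15789474] 19 [435.5 147.5 142. ]
  dot [338.5 247.5] 2 [429.7 134.7 142. ]
  dot [341.  249.5] 2 [425.  129.3 142. ]
  dot [341. 252.] 1 [419.2 129.5 142. ]
  dot [324.5 268. ] 2 [383.8 167.9 142. ]
  dot [331.4  270.55] 20 [377.5 152.6 142. ]
  dot [339.5 271. ] 2 [376.  134.5 142. ]
filter zmax [ 85.7  99.3 103.4 107.5 110.1 114.9]
   107 32 [437.7 207.6 110.1] [13.4 11.9  7.6] [437.9 207.8 111.1]
   98 87 [436.7 208.5 101.2] [29.  30.6  6.9] [436.6 208.  101.5]
scene 92 ctr [548.3 133.9] size 12.1 47.0 z 141.9 dir deg 107.2 len 47.0
scene 106 ctr [491.9 140.3] size 44.7 15.6 z 142.1 dir deg 83.6 len 44.6
scene 116 ctr [432.9 146.7] size 44.3 14.3 z 141.9 dir deg 52.7 len 44.6
scene 122 ctr [375.5 151.3] size 46.5 13.1 z 142.0 dir deg 78.5 len 46.6
  dot [314.5 206. ] 8 [551.8 131.5 142. ]
  dot [331.5 220.5] 8 [493.5 138.  142. ]
  dot [349.71428571 235.42857143] 7 [436.2 143.2 142. ]
  dot [368.55555556 251.66666667] 9 [378.7 150.  142. ]
filter zmax [ 86.1 101.1 103.9 110.2 112.1 113.6]
   107 48 [436.4 206.9 111.1] [15.8 16.2  6.5] [437.5 206.2 110.4]
   98 113 [434.6 209.3 102.2] [34.3 32.   6.8] [439.3 205.8 101.6]
```

View pics/vent_scene.png

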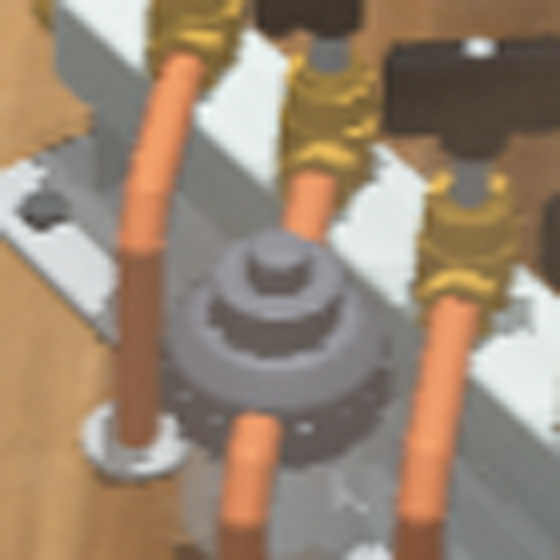

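View pics/vent_top.png

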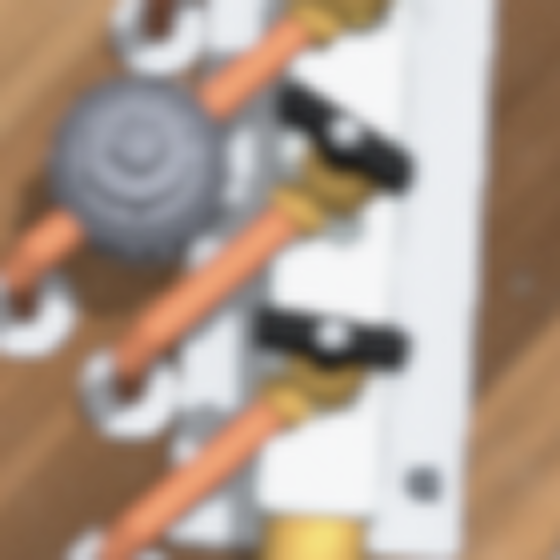

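```bash
python3 - <<'E'
from h import *
for n in('top','scene'):
    d=np.load(f'pics/{n}0d.npy'); p=camera_params(n); M=RC(p)
    vv,uu=np.mgrid[0:480,0:640]
    D=np.stack([(uu-p['cx'])/p['fx'],-(vv-p['cy'])/p['fy'],-np.ones_like(uu,float)],-1)*d[...,None]
    W=D@M.T+p['position']; ok=d>0
    print(n)
    for y0 in range(-800,500,100):
        print(y0,[int(W[...,2][ok&(W[...,0]>=x0)&(W[...,0]<x0+100)&(W[...,1]>=y0)&(W[...,1]<y0+100)].max(initial=-999)) for x0 in range(100,1100,100)])
E
```

```text
top
-800 [-867, -999, -999, -866, -445, -424, -210, -23, -4, -2]
-700 [-864, -999, -882, -866, -446, -428, -168, -20, 182, 180]
-600 [-867, -999, -875, -868, -444, -426, -165, 36, 191, 184]
-500 [-871, -999, -870, -868, -433, -424, -217, 31, 227, 184]
-400 [-869, -999, -866, -863, -427, -428, 242, 343, 190, 183]
-300 [-876, -999, -862, 3, 7, 130, 290, 364, 5, 163]
-200 [714, 736, 1, 38, 39, 9, 9, 8, 6, -999]
-100 [582, 616, 21, 30, 90, 97, 98, 9, 8, -999]
0 [415, 450, 27, 28, 12, 104, 103, 9, 9, -999]
100 [9, 59, 148, 147, 148, 96, 214, 141, 7, -999]
200 [19, 17, 85, 114, 76, 47, 147, 141, 6, -999]
300 [27, 25, 58, 60, 165, 224, 63, 6, -999, -999]
400 [19, 17, 98, 80, 226, 229, 5, -999, -999, -999]
scene
-800 [-999, -999, -999, -870, -449, -430, -218, -19, 190, 218]
-700 [-999, -999, -999, -873, -443, -424, -164, -5, 233, 218]
-600 [-999, -999, -999, -874, -446, -426, -168, 36, 213, 214]
-500 [-999, -999, -871, -877, -445, -448, -999, 33, 233, 185]
-400 [-999, -879, -870, -999, -999, -999, 261, -18, 191, 185]
-300 [542, -999, -999, 2, 6, 131, 290, 373, 377, 168]
-200 [587, 583, 2, 36, 83, 84, 7, 6, 6, -999]
-100 [583, 584, 26, 30, 89, 101, 99, 7, 7, -999]
0 [418, 450, 27, 26, 6, 101, 102, 6, 7, -999]
100 [5, 60, 145, 147, 146, 67, 213, 143, 7, -999]
200 [16, 17, 83, 113, 72, 50, 147, 135, 3, -999]
300 [26, 23, 57, 63, 162, 224, 61, -999, -999, -999]
400 [18, 17, 95, 75, 227, 226, 3, -999, -999, -999]
```

```bash
python3 -m pendant '[{"dx":14,"dy":-10,"dz":-2,"claw":36},{"dx":27,"dy":-20,"dz":-2},{"dx":27,"dy":-20,"dz":-2},{"dx":27,"dy":-20,"dz":-2},{"dx":27,"dy":-20,"dz":-2},{"dx":27,"dy":-20},{"dx":27,"dy":-20},{"dx":27,"dy":-20},{"dx":27,"dy":-20},{"dx":27,"dy":-20},{"dx":27,"dy":-20},{"dx":27,"dy":-20},{"dx":27,"dy":-20},{"dx":27,"dy":-20}]' 30; cat >> h.py <<'E'
def tgt(X,yang):
    """remaining move in tool axes to X with tool y at yang deg (tool down)"""
    s=read_state(); q=s['tcp_rot']; M=R.from_quat([q[1],q[2],q[3],q[0]]).as_matrix()
    a=np.degrees(np.arctan2(M[1,1],M[0,1])); d=M.T@(np.array(X)-s['position'])
    e=(yang-a+180)%360-180
    print('t',round(s['t'],2),'pos',np.round(s['position'],1),'yang',round(a,2),'zaxis',np.round(M[:,2],4),'d',np.round(d,1),'rz(rad)',round(-np.radians(e),4),'F',np.round(s['wrist_force'],2),'T',np.round(s['wrist_torque'],3),'w',round(s['gripper_width'],1),'j',np.round(s['joint_positions'],2))
E
python3 -c "
from h import *
tgt([491.3,141,230],-5)"
```

```text
t 0.1 pos [ 148.4 -606.5  230.4] yang -76.26 zaxis [-1.e-04  2.e-03 -1.e+00] d [ 510.5 -644.7    1.9] rz(rad) -1.2438 F [-1.24 -0.03 -1.07] T [-0.021  0.018 -0.024] w 85.3 j [-1.51  0.53  1.43  0.    1.18 -0.18]schema error: expected keys rx, ry, rz, dx, dy, dz, claw
```

```bash
python3 -m pendant '[{"rx":0,"ry":0,"rz":0,"dx":14,"dy":-10,"dz":-2,"claw":36},{"rx":0,"ry":0,"rz":0,"dx":27,"dy":-20,"dz":-2,"claw":36},{"rx":0,"ry":0,"rz":0,"dx":27,"dy":-20,"dz":-2,"claw":36},{"rx":0,"ry":0,"rz":0,"dx":27,"dy":-20,"dz":-2,"claw":36},{"rx":0,"ry":0,"rz":0,"dx":27,"dy":-20,"dz":-2,"claw":36},{"rx":0,"ry":0,"rz":0,"dx":27,"dy":-20,"dz":0,"claw":36},{"rx":0,"ry":0,"rz":0,"dx":27,"dy":-20,"dz":0,"claw":36},{"rx":0,"ry":0,"rz":0,"dx":27,"dy":-20,"dz":0,"claw":36},{"rx":0,"ry":0,"rz":0,"dx":27,"dy":-20,"dz":0,"claw":36},{"rx":0,"ry":0,"rz":0,"dx":27,"dy":-20,"dz":0,"claw":36},{"rx":0,"ry":0,"rz":0,"dx":27,"dy":-20,"dz":0,"claw":36},{"rx":0,"ry":0,"rz":0,"dx":27,"dy":-20,"dz":0,"claw":36},{"rx":0,"ry":0,"rz":0,"dx":27,"dy":-20,"dz":0,"claw":36}]' 30; 
python3 -c "
from h import *
tgt([491.3,141,230],-5)"
```

```text
t: 1.18
position: [426.3, -260.3, 238.9]
tcp_rot: [-0.006, 0.993, 0.114, -0.0]
wrist_force: [1.7, -0.2, 0.0]
gripper_width: 31.1
t 1.18 pos [ 426.3 -260.3  238.9] yang -76.91 zaxis [-0.0022  0.0124 -0.9999] d [ 154.1 -376.    13.8] rz(rad) -1.2551 F [ 1.66 -0.18  0.01] T [-0.021 -0.019  0.008] w 31.1 j [-0.78  0.35  1.73  0.01  1.07  0.56]
```

```bash
python3 -m pendant '[{"rx":0,"ry":0,"rz":0,"dx":13,"dy":-31,"dz":0,"claw":36},{"rx":0,"ry":0,"rz":0,"dx":13,"dy":-31,"dz":0,"claw":36},{"rx":0,"ry":0,"rz":0,"dx":13,"dy":-31,"dz":0,"claw":36},{"rx":0,"ry":0,"rz":0,"dx":13,"dy":-31,"dz":0,"claw":36},{"rx":0,"ry":0,"rz":0,"dx":13,"dy":-31,"dz":0,"claw":36},{"rx":0,"ry":0,"rz":0,"dx":13,"dy":-31,"dz":0,"claw":36},{"rx":0,"ry":0,"rz":0,"dx":13,"dy":-31,"dz":0,"claw":36},{"rx":0,"ry":0,"rz":0,"dx":13,"dy":-31,"dz":0,"claw":36},{"rx":0,"ry":0,"rz":0,"dx":13,"dy":-31,"dz":0,"claw":36},{"rx":0,"ry":0,"rz":0,"dx":13,"dy":-31,"dz":0,"claw":36},{"rx":0,"ry":0,"rz":0,"dx":13,"dy":-31,"dz":0,"claw":36}]' ; 
python3 -m pendant '[{"rx":0,"ry":0,"rz":-0.12,"dx":0,"dy":0,"dz":0,"claw":36},{"rx":0,"ry":0,"rz":-0.12,"dx":0,"dy":0,"dz":0,"claw":36},{"rx":0,"ry":0,"rz":-0.12,"dx":0,"dy":0,"dz":0,"claw":36},{"rx":0,"ry":0,"rz":-0.12,"dx":0,"dy":0,"dz":0,"claw":36},{"rx":0,"ry":0,"rz":-0.12,"dx":0,"dy":0,"dz":0,"claw":36},{"rx":0,"ry":0,"rz":-0.12,"dx":0,"dy":0,"dz":0,"claw":36},{"rx":0,"ry":0,"rz":-0.12,"dx":0,"dy":0,"dz":0,"claw":36},{"rx":0,"ry":0,"rz":-0.12,"dx":0,"dy":0,"dz":0,"claw":36},{"rx":0,"ry":0,"rz":-0.12,"dx":0,"dy":0,"dz":0,"claw":36},{"rx":0,"ry":0,"rz":-0.12,"dx":0,"dy":0,"dz":0,"claw":36},{"rx":0,"ry":0,"rz":0,"dx":0,"dy":0,"dz":0,"claw":36}]'
python3 -c "
from h import *
tgt([491.3,141,190],-5)"
```

```text
t: 2.1
position: [482.4, 133.3, 243.7]
tcp_rot: [-0.009, 0.993, 0.116, -0.002]
wrist_force: [0.6, 0.3, -0.8]
gripper_width: 30.6
t: 3.02
position: [466.8, 151.6, 242.2]
tcp_rot: [-0.015, 0.736, 0.677, 0.001]
wrist_force: [0.4, -0.1, 1.1]
gripper_width: 30.5
t 3.02 pos [466.8 151.6 242.2] yang -4.8 zaxis [-0.0188  0.0227 -0.9996] d [-9.6 26.4 51.5] rz(rad) 0.0035 F [ 0.44 -0.14  1.09] T [ 0.095  0.019 -0.027] w 30.5 j [0.07 0.34 1.74 0.03 1.08 0.14]
```

```bash
cat >> h.py <<'E'
_old=tgt
def tgt(X,yang):
    _old(X,yang)
    s=read_state(); q=s['tcp_rot']; M=R.from_quat([q[1],q[2],q[3],q[0]]).as_matrix()
    a=np.radians(yang); y=np.array([np.cos(a),np.sin(a),0]); z=np.array([0,0,-1.]); T=np.stack([np.cross(y,z),y,z],1)
    print('rotvec',np.round(R.from_matrix(M.T@T).as_rotvec(),4))
E
python3 -c "
from h import *
tgt([491.3,141,190],-5)"
```

```text
t 3.02 pos [466.8 151.6 242.2] yang -4.8 zaxis [-0.0188  0.0227 -0.9996] d [-9.6 26.4 51.5] rz(rad) 0.0035 F [ 0.44 -0.14  1.09] T [ 0.095  0.019 -0.027] w 30.5 j [0.07 0.34 1.74 0.03 1.08 0.14]
rotvec [-0.0207 -0.021   0.0033]
```

```bash
python3 -m pendant '[{"rx":-0.02,"ry":-0.02,"rz":0,"dx":-2,"dy":6,"dz":0,"claw":36},{"rx":0,"ry":0,"rz":0,"dx":-3,"dy":7,"dz":12,"claw":36},{"rx":0,"ry":0,"rz":0,"dx":-3,"dy":7,"dz":12,"claw":36},{"rx":0,"ry":0,"rz":0,"dx":-2,"dy":6,"dz":12,"claw":36},{"rx":0,"ry":0,"rz":0,"dx":0,"dy":0,"dz":12,"claw":36},{"rx":0,"ry":0,"rz":0,"dx":0,"dy":0,"dz":0,"claw":36}]' ; 
python3 -c "
from h import *
tgt([491.3,141,190],-5)"
```

```text
t: 3.52
position: [487.7, 142.4, 193.2]
tcp_rot: [-0.001, 0.742, 0.671, 0.0]
wrist_force: [-0.2, 0.6, -0.2]
gripper_width: 30.9
t 3.52 pos [487.7 142.4 193.2] yang -5.77 zaxis [-0.001   0.0017 -1.    ] d [-1.1  3.7  3.2] rz(rad) -0.0135 F [-0.15  0.6  -0.18] T [-0.003  0.028 -0.023] w 30.9 j [0.06 0.43 1.76 0.   0.95 0.16]
rotvec [-0.0011 -0.0016 -0.0135]
```

```bash
python3 -m pendant '[{"rx":0,"ry":0,"rz":-0.014,"dx":-1,"dy":3.5,"dz":8,"claw":36},{"rx":0,"ry":0,"rz":0,"dx":0,"dy":0,"dz":10,"claw":36},{"rx":0,"ry":0,"rz":0,"dx":0,"dy":0,"dz":10,"claw":36},{"rx":0,"ry":0,"rz":0,"dx":0,"dy":0,"dz":3,"claw":36},{"rx":0,"ry":0,"rz":0,"dx":0,"dy":0,"dz":0,"claw":36}]' ; 
python3 -c "
from h import *
tgt([491.3,141,114],-5)
for n in('scene','top'):
  im,d=get_image(n); np.save(f'pics/{n}1i.npy',im)
  crop(n,im,270,150,160,150,4,f'pics/{n}1.png')
"
```

```text
t: 3.93
position: [490.3, 142.2, 160.8]
tcp_rot: [-0.001, 0.738, 0.674, 0.001]
wrist_force: [-0.2, -0.2, 0.4]
gripper_width: 31.0
t 3.93 pos [490.3 142.2 160.8] yang -5.18 zaxis [-5.0e-04  2.1e-03 -1.0e+00] d [-1.2  1.1 46.8] rz(rad) -0.0031 F [-0.15 -0.24  0.42] T [-0.005 -0.012  0.014] w 31.0 j [0.06 0.48 1.79 0.   0.88 0.15]
rotvec [-0.0006 -0.0021 -0.0031]
```

View pics/scene1.png

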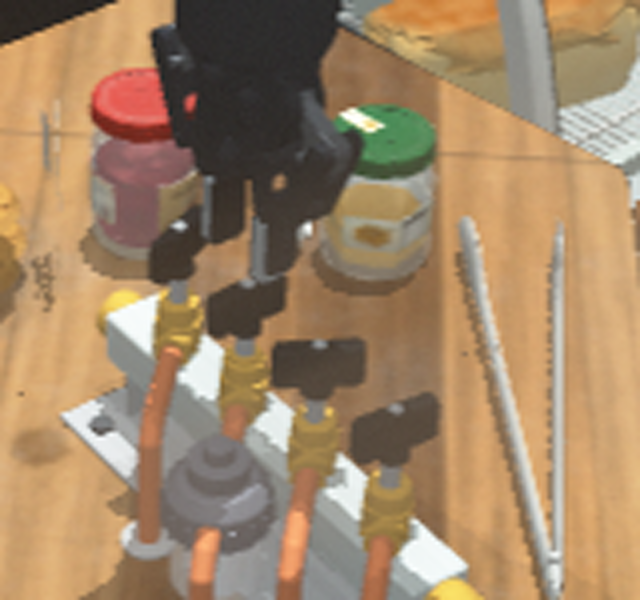

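View pics/top1.png

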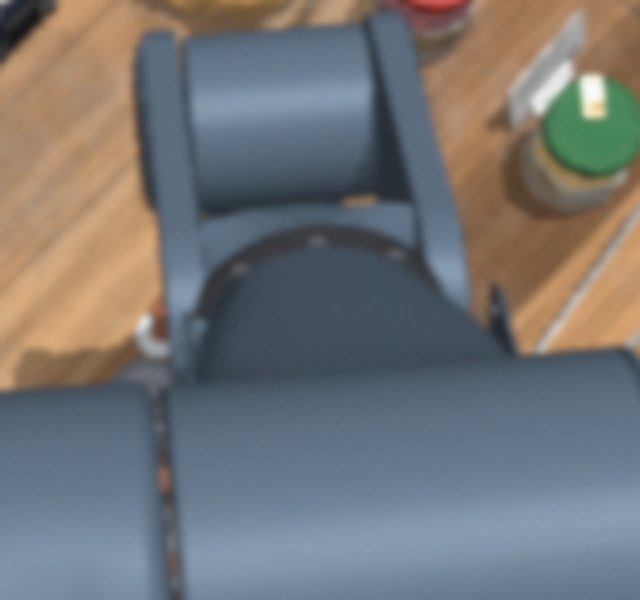

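The scene view shows the fingertips at crop (222,238) and (268,275), straddling the second handle at (245,305), with clearance to the neighbours. I'll lower the tool.

```bash
python3 -m pendant '[{"rx":0,"ry":0,"rz":0,"dx":-1,"dy":1,"dz":8,"claw":36},{"rx":0,"ry":0,"rz":0,"dx":0,"dy":0,"dz":9,"claw":36},{"rx":0,"ry":0,"rz":0,"dx":0,"dy":0,"dz":9,"claw":36},{"rx":0,"ry":0,"rz":0,"dx":0,"dy":0,"dz":9,"claw":36},{"rx":0,"ry":0,"rz":0,"dx":0,"dy":0,"dz":8,"claw":36},{"rx":0,"ry":0,"rz":0,"dx":0,"dy":0,"dz":0,"claw":36}]' ; 
python3 -c "
from h import *
tgt([491.3,141,114],-5)
for n in('scene',):
  im,d=get_image(n); np.save(f'pics/{n}2i.npy',im)
  crop(n,im,280,180,120,100,6,f'pics/{n}2.png')
"
```

```text
t: 4.53
position: [493.2, 141.3, 115.8]
tcp_rot: [0.001, 0.738, 0.674, 0.003]
wrist_force: [-0.7, 0.0, 0.3]
gripper_width: 30.7
t 4.53 pos [493.2 141.3 115.8] yang -5.2 zaxis [ 0.0049  0.0025 -1.    ] d [-0.4 -1.9  1.8] rz(rad) -0.0034 F [-0.72  0.03  0.26] T [0.039 0.044 0.007] w 30.7 j [0.06 0.56 1.82 0.   0.76 0.15]
rotvec [ 0.0047 -0.0029 -0.0034]
```

View pics/scene2.png

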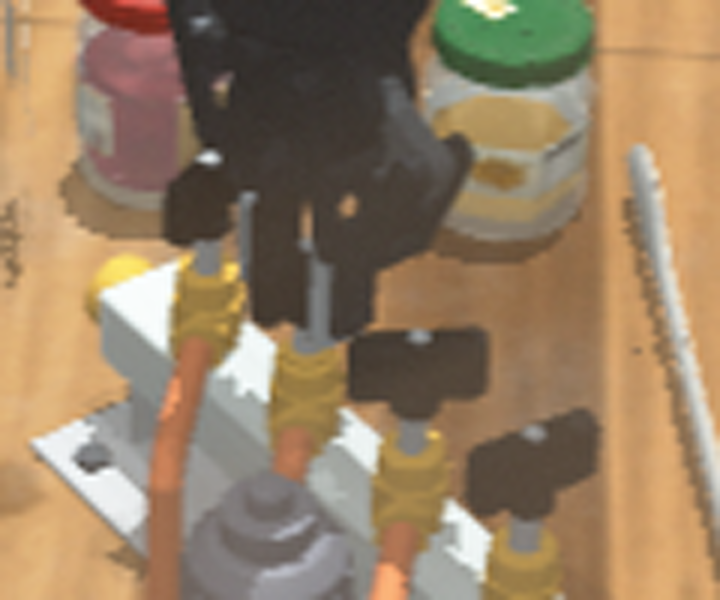

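The handle is between the fingers, with the spindle and bonnet below at (315,345), and the neighbours are clear. I'll close on it.

```bash
python3 -m pendant '[{"rx":0.004,"ry":-0.003,"rz":0,"dx":0,"dy":-1.5,"dz":0.5,"claw":36},{"rx":0,"ry":0,"rz":0,"dx":0,"dy":0,"dz":0,"claw":22},{"rx":0,"ry":0,"rz":0,"dx":0,"dy":0,"dz":0,"claw":16},{"rx":0,"ry":0,"rz":0,"dx":0,"dy":0,"dz":0,"claw":8},{"rx":0,"ry":0,"rz":0,"dx":0,"dy":0,"dz":0,"claw":8},{"rx":0,"ry":0,"rz":0,"dx":0,"dy":0,"dz":0,"claw":8}]' 25; 
python3 -c "
from h import *
tgt([491.3,141,114],-5)"
```

```text
t: 5.08
position: [492.3, 141.4, 115.6]
tcp_rot: [0.001, 0.738, 0.674, 0.0]
wrist_force: [1.3, -0.0, -3.6]
gripper_width: 11.5
t 5.08 pos [492.3 141.4 115.6] yang -5.2 zaxis [ 1.4e-03 -5.0e-04 -1.0e+00] d [-0.5 -1.   1.6] rz(rad) -0.0035 F [ 1.27 -0.04 -3.6 ] T [-0.021 -0.047 -0.019] w 11.5 j [ 0.06  0.56  1.82 -0.    0.76  0.15]
rotvec [ 0.0014  0.0004 -0.0035]
```

```bash
python3 -m pendant '[{"rx":0,"ry":0,"rz":0.03,"dx":0,"dy":0,"dz":0,"claw":8},{"rx":0,"ry":0,"rz":0.05,"dx":0,"dy":0,"dz":0,"claw":8},{"rx":0,"ry":0,"rz":0.05,"dx":0,"dy":0,"dz":0,"claw":8},{"rx":0,"ry":0,"rz":0.05,"dx":0,"dy":0,"dz":0,"claw":8},{"rx":0,"ry":0,"rz":0.05,"dx":0,"dy":0,"dz":0,"claw":8},{"rx":0,"ry":0,"rz":0.05,"dx":0,"dy":0,"dz":0,"claw":8},{"rx":0,"ry":0,"rz":0.03,"dx":0,"dy":0,"dz":0,"claw":8},{"rx":0,"ry":0,"rz":0,"dx":0,"dy":0,"dz":0,"claw":8}]' ; 
python3 -c "
from h import *
tgt([492,141.4,115],-25)"
```

```text
t: 5.75
position: [492.8, 141.3, 115.6]
tcp_rot: [0.001, 0.837, 0.546, 0.001]
wrist_force: [0.3, -0.6, -2.6]
gripper_width: 11.5
t 5.75 pos [492.8 141.3 115.6] yang -23.75 zaxis [ 2.6e-03 -7.0e-04 -1.0e+00] d [-0.2 -0.7  0.6] rz(rad) 0.0219 F [ 0.31 -0.65 -2.55] T [ 0.057 -0.017  0.006] w 11.5 j [ 0.06  0.56  1.82 -0.    0.76  0.48]
rotvec [ 0.0027 -0.0005  0.0219]
```

```bash
cat > f.py <<'E'
from h import *
s=read_state(); q=s['tcp_rot']; M=R.from_quat([q[1],q[2],q[3],q[0]]).as_matrix()
print('turned',round(np.radians(-5.2-np.degrees(np.arctan2(M[1,1],M[0,1]))),4),'Tz',round(s['wrist_torque'][2],3),'tau6',round(s['tau'][5],4),'j6',round(s['joint_positions'][5],4),'F',np.round(s['wrist_force'],1),'pos',np.round(s['position'],1),'t',round(s['t'],2))
E
python3 f.py
python3 -m pendant '[{"rx":0,"ry":0,"rz":0.03,"dx":0,"dy":0,"dz":0,"claw":8},{"rx":0,"ry":0,"rz":0.04,"dx":0,"dy":0,"dz":0,"claw":8},{"rx":0,"ry":0,"rz":0.03,"dx":0,"dy":0,"dz":0,"claw":8}]' >/dev/null ; python3 f.py
```

```text
turned 0.3237 Tz 0.006 tau6 0.1569 j6 0.4769 F [ 0.3 -0.6 -2.6] pos [492.8 141.3 115.6] t 5.75
turned 0.4245 Tz 0.049 tau6 -0.1573 j6 0.5778 F [ 0.9  0.4 -2.9] pos [492.9 141.3 115.6] t 6.0
```

```bash

python3 -m pendant '[{"rx":0,"ry":0,"rz":0.02,"dx":0,"dy":0,"dz":0,"claw":8},{"rx":0,"ry":0,"rz":0.02,"dx":0,"dy":0,"dz":0,"claw":8}]' >/dev/null ; python3 f.py
```

```text
turned 0.4656 Tz 0.077 tau6 -0.1171 j6 0.6188 F [ 1.1 -0.6 -4. ] pos [493.  141.2 115.6] t 6.17
```

```bash

python3 -m pendant '[{"rx":0,"ry":0,"rz":0.015,"dx":0,"dy":0,"dz":0,"claw":8}]' >/dev/null ; python3 f.py
python3 -m pendant '[{"rx":0,"ry":0,"rz":0.015,"dx":0,"dy":0,"dz":0,"claw":8}]' >/dev/null ; python3 f.py
```

```text
turned 0.4814 Tz 0.09 tau6 -0.0589 j6 0.6346 F [-0.  -0.6 -3.6] pos [493.  141.2 115.6] t 6.25
turned 0.4973 Tz -0.014 tau6 -0.0843 j6 0.6505 F [ 0.7  0.2 -2.5] pos [493.  141.2 115.6] t 6.33
```

```bash

python3 -m pendant '[{"rx":0,"ry":0,"rz":0.015,"dx":0,"dy":0,"dz":0,"claw":8}]' >/dev/null ; python3 f.py
python3 -m pendant '[{"rx":0,"ry":0,"rz":0.015,"dx":0,"dy":0,"dz":0,"claw":8}]' >/dev/null ; python3 f.py
```

```text
turned 0.5134 Tz 0.043 tau6 -0.0869 j6 0.6667 F [ 1.6 -0.2 -3.4] pos [493.  141.2 115.6] t 6.42
turned 0.5298 Tz -0.034 tau6 -0.0887 j6 0.6831 F [ 1.8 -1.5 -2.8] pos [493.  141.2 115.6] t 6.5
```

tau6 is far quieter than the wrist torque, steady at about -0.087 per equal step. I'll keep equal 0.015 steps and watch it.

```bash

for i in 1; do python3 -m pendant '[{"rx":0,"ry":0,"rz":0.015,"dx":0,"dy":0,"dz":0,"claw":8}]' >/dev/null ; python3 f.py
python3 -m pendant '[{"rx":0,"ry":0,"rz":0.015,"dx":0,"dy":0,"dz":0,"claw":8}]' >/dev/null ; python3 f.py
python3 -m pendant '[{"rx":0,"ry":0,"rz":0.015,"dx":0,"dy":0,"dz":0,"claw":8}]' >/dev/null ; python3 f.py; done
```

```text
turned 0.5462 Tz 0.062 tau6 -0.0892 j6 0.6995 F [ 1.3 -0.4 -2.3] pos [493.1 141.2 115.6] t 6.58
turned 0.5627 Tz 0.02 tau6 -0.0893 j6 0.716 F [ 2.   0.1 -2.3] pos [493.1 141.2 115.6] t 6.67
turned 0.5793 Tz 0.1 tau6 -0.0894 j6 0.7326 F [ 0.8 -0.5 -3.4] pos [493.1 141.1 115.6] t 6.75
```

```bash

python3 -m pendant '[{"rx":0,"ry":0,"rz":0.015,"dx":0,"dy":0,"dz":0,"claw":8}]' >/dev/null ; python3 f.py
python3 -m pendant '[{"rx":0,"ry":0,"rz":0.015,"dx":0,"dy":0,"dz":0,"claw":8}]' >/dev/null ; python3 f.py
python3 -m pendant '[{"rx":0,"ry":0,"rz":0.015,"dx":0,"dy":0,"dz":0,"claw":8}]' >/dev/null ; python3 f.py
```

```text
turned 0.5959 Tz 0.082 tau6 -0.0893 j6 0.7491 F [ 1.3 -1.3 -2.3] pos [493.1 141.1 115.6] t 6.83
turned 0.6124 Tz 0.066 tau6 -0.0893 j6 0.7658 F [ 1.5 -0.7 -2.8] pos [493.1 141.1 115.6] t 6.92
turned 0.6291 Tz 0.057 tau6 -0.087 j6 0.7824 F [ 1.1 -0.6 -2.6] pos [493.2 141.1 115.6] t 7.0
```

Very steady, so there's no washer yet.

```bash

python3 -m pendant '[{"rx":0,"ry":0,"rz":0.015,"dx":0,"dy":0,"dz":0,"claw":8}]' >/dev/null ; python3 f.py
python3 -m pendant '[{"rx":0,"ry":0,"rz":0.015,"dx":0,"dy":0,"dz":0,"claw":8}]' >/dev/null ; python3 f.py
python3 -m pendant '[{"rx":0,"ry":0,"rz":0.015,"dx":0,"dy":0,"dz":0,"claw":8}]' >/dev/null ; python3 f.py
```

```text
turned 0.6455 Tz 0.094 tau6 -0.0139 j6 0.7989 F [ 1.2 -1.2 -3.6] pos [493.2 141.1 115.5] t 7.08
turned 0.6617 Tz 0.16 tau6 0.0324 j6 0.8153 F [ 1.7  0.2 -3.1] pos [493.2 141.1 115.6] t 7.17
turned 0.6778 Tz 0.234 tau6 0.0776 j6 0.8316 F [ 0.9 -0.5 -2.8] pos [493.2 141.  115.6] t 7.25
```

```bash

python3 -m pendant '[{"rx":0,"ry":0,"rz":0.015,"dx":0,"dy":0,"dz":0,"claw":8}]' >/dev/null ; python3 f.py
```

```text
turned 0.6939 Tz 0.253 tau6 0.1223 j6 0.8478 F [ 1.7 -0.4 -2.8] pos [493.2 141.  115.6] t 7.33
```

The washer was met at about 0.625 rad. The squeeze is now about 0.066–0.07 rad, with 0.25 N m measured, inside the snug window. I'll hold briefly, then release.

```bash

python3 -m pendant '[{"rx":0,"ry":0,"rz":0,"dx":0,"dy":0,"dz":0,"claw":8}]' >/dev/null ; python3 f.py
python3 -m pendant '[{"rx":0,"ry":0,"rz":0,"dx":0,"dy":0,"dz":0,"claw":8}]' >/dev/null ; python3 f.py
```

```text
turned 0.6946 Tz 0.201 tau6 0.259 j6 0.8487 F [ 1.6  0.1 -3.2] pos [493.2 141.  115.6] t 7.42
turned 0.6945 Tz 0.211 tau6 0.2142 j6 0.8488 F [ 0.6 -0.6 -3.4] pos [493.2 141.1 115.6] t 7.5
```

```bash

python3 -m pendant '[{"rx":0,"ry":0,"rz":0,"dx":0,"dy":0,"dz":0,"claw":26},{"rx":0,"ry":0,"rz":0,"dx":0,"dy":0,"dz":0,"claw":26},{"rx":0,"ry":0,"rz":0,"dx":0,"dy":0,"dz":0,"claw":26},{"rx":0,"ry":0,"rz":0,"dx":0,"dy":0,"dz":0,"claw":26}]' ; python3 f.py
python3 -c "
from h import *
im,d=get_image('scene'); crop('scene',im,280,180,120,100,6,'pics/scene3.png')"
```

```text
t: 7.83
position: [493.2, 141.4, 116.5]
tcp_rot: [0.001, 0.924, 0.382, 0.002]
wrist_force: [0.1, -1.3, 0.5]
gripper_width: 22.4
turned 0.6966 Tz 0.009 tau6 -0.0006 j6 0.8502 F [ 0.1 -1.3  0.5] pos [493.2 141.4 116.5] t 7.83
```

View pics/scene3.png

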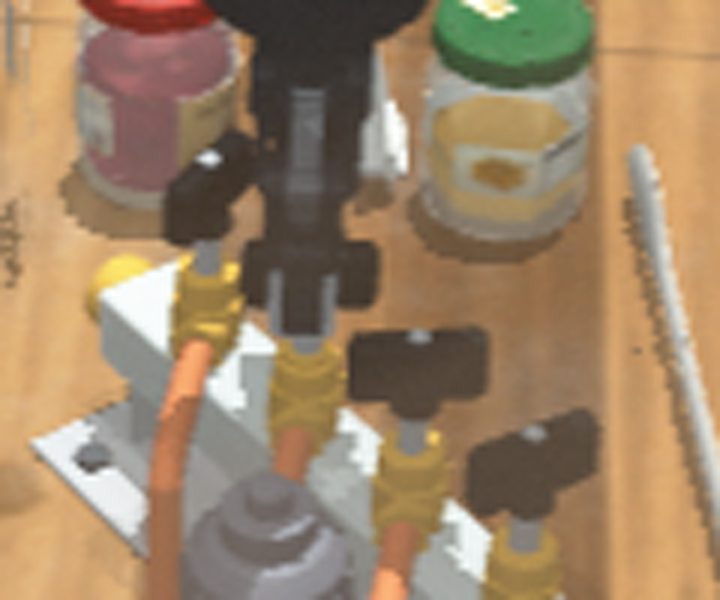

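The paddle, at (310,272), has turned to face the camera and is free between the fingers, and the neighbours haven't moved. I'll lift.

```bash

python3 -m pendant '[{"rx":0,"ry":0,"rz":0,"dx":0,"dy":0,"dz":-8,"claw":26},{"rx":0,"ry":0,"rz":0,"dx":0,"dy":0,"dz":-12,"claw":26},{"rx":0,"ry":0,"rz":0,"dx":0,"dy":0,"dz":-12,"claw":26},{"rx":0,"ry":0,"rz":0,"dx":0,"dy":0,"dz":-12,"claw":26},{"rx":0,"ry":0,"rz":0,"dx":0,"dy":0,"dz":-12,"claw":26},{"rx":0,"ry":0,"rz":0,"dx":0,"dy":0,"dz":-8,"claw":26},{"rx":0,"ry":0,"rz":0,"dx":0,"dy":0,"dz":0,"claw":0},{"rx":0,"ry":0,"rz":0,"dx":0,"dy":0,"dz":0,"claw":0}]' ; python3 -c "
from h import *
tgt([437.5,207,175],-5)"
```

```text
t: 8.55
position: [492.6, 141.5, 186.6]
tcp_rot: [0.001, 0.924, 0.381, 0.002]
wrist_force: [-0.5, -0.2, -0.1]
gripper_width: 0.7
t 8.55 pos [492.6 141.5 186.6] yang -45.16 zaxis [ 4.9e-03 -4.0e-04 -1.0e+00] d [  7.1 -85.3  11.3] rz(rad) -0.7009 F [-0.53 -0.24 -0.06] T [-0.014 -0.018  0.006] w 0.7 j [ 0.06  0.44  1.76 -0.    0.94  0.85]
rotvec [ 0.0046 -0.0018 -0.7009]
```

```bash

python3 -m pendant '[{"rx":0.004,"ry":-0.002,"rz":0,"dx":1,"dy":-14,"dz":0,"claw":0},{"rx":0,"ry":0,"rz":0,"dx":1,"dy":-18,"dz":0,"claw":0},{"rx":0,"ry":0,"rz":0,"dx":1,"dy":-18,"dz":0,"claw":0},{"rx":0,"ry":0,"rz":0,"dx":2,"dy":-18,"dz":0,"claw":0},{"rx":0,"ry":0,"rz":0,"dx":2,"dy":-14,"dz":0,"claw":0},{"rx":0,"ry":0,"rz":0,"dx":0,"dy":0,"dz":0,"claw":0}]' ; python3 -c "
from h import *
tgt([437.5,207,140],-45)"
```

```text
t: 9.05
position: [432.5, 208.2, 183.3]
tcp_rot: [-0.002, 0.925, 0.379, -0.004]
wrist_force: [0.7, 0.5, -0.3]
gripper_width: 0.2
t 9.05 pos [432.5 208.2 183.3] yang -45.41 zaxis [-0.0091  0.001  -1.    ] d [ 3.   4.6 43.3] rz(rad) -0.0072 F [ 0.72  0.46 -0.3 ] T [-0.045  0.024  0.016] w 0.2 j [0.21 0.41 1.83 0.   0.91 1.  ]
rotvec [-0.0071  0.0057 -0.0072]
```

```bash

python3 -m pendant '[{"rx":-0.007,"ry":0.006,"rz":0,"dx":3,"dy":4,"dz":8,"claw":0},{"rx":0,"ry":0,"rz":0,"dx":0,"dy":0,"dz":13,"claw":0},{"rx":0,"ry":0,"rz":0,"dx":0,"dy":0,"dz":13,"claw":0},{"rx":0,"ry":0,"rz":0,"dx":0,"dy":0,"dz":11,"claw":0},{"rx":0,"ry":0,"rz":0,"dx":0,"dy":0,"dz":4,"claw":0},{"rx":0,"ry":0,"rz":0,"dx":0,"dy":0,"dz":0,"claw":0}]' ; python3 -c "
from h import *
tgt([438,207,125],-45)
im,d=get_image('scene'); crop('scene',im,270,180,120,100,6,'pics/scene4.png')
for X in ([438,207,113],read_state()['position']):
  u,v=proj('scene',X); print((u-270)*6,(v-180)*6)
"
```

```text
t: 9.55
position: [434.4, 208.6, 130.4]
tcp_rot: [-0.0, 0.924, 0.382, -0.002]
wrist_force: [-0.3, -0.3, -0.9]
gripper_width: -0.2
t 9.55 pos [434.4 208.6 130.4] yang -45.14 zaxis [-0.0042 -0.0012 -1.    ] d [1.5 3.7 5.4] rz(rad) -0.0024 F [-0.27 -0.33 -0.9 ] T [-0.029  0.049  0.013] w -0.2 j [ 0.22  0.5   1.88 -0.    0.76  1.  ]
rotvec [-0.0021  0.0038 -0.0024]
324.49137032011924 483.687870431081
329.55486762054875 449.0142102709265
```

View pics/scene4.png

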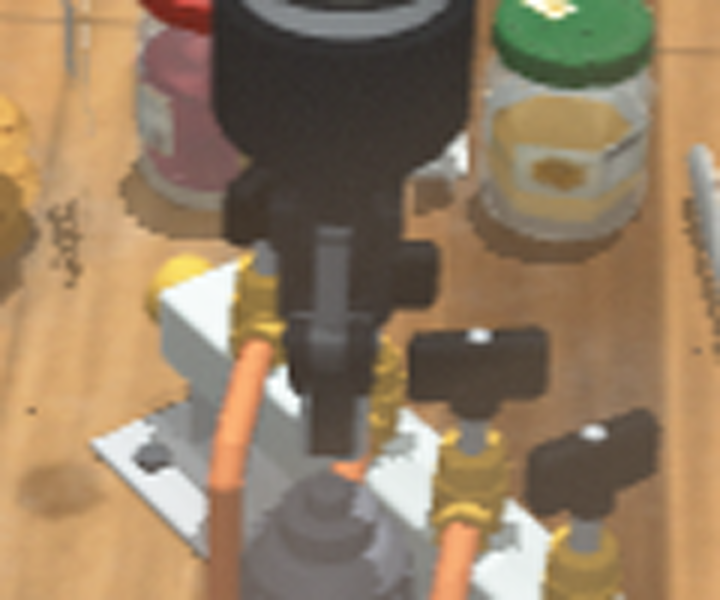

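The scene view shows the fingertips at (333,453), just above the button at (325,482), matching the projections. I'll centre and come down gently.

```bash

cat > g.py <<'E'
from h import *
s=read_state(); print('t',round(s['t'],2),'pos',np.round(s['position'],2),'F',np.round(s['wrist_force'],1),'tau',np.round(s['tau'][[1,2,4]],3))
E
python3 -m pendant '[{"rx":-0.002,"ry":0.004,"rz":0,"dx":1.5,"dy":3.5,"dz":2,"claw":0},{"rx":0,"ry":0,"rz":0,"dx":0,"dy":0,"dz":3,"claw":0},{"rx":0,"ry":0,"rz":0,"dx":0,"dy":0,"dz":3,"claw":0},{"rx":0,"ry":0,"rz":0,"dx":0,"dy":0,"dz":0,"claw":0}]' >/dev/null; python3 g.py
python3 -c "
from h import *
tgt([438,207,118],-45)"
```

```text
t 9.93 pos [439.82 206.99 123.36] F [-0.8 -0.3 -0.2] tau [-35.986 -10.247  -0.068]
t 9.93 pos [439.8 207.  123.4] yang -45.16 zaxis [ 0.004  0.001 -1.   ] d [-1.3 -1.3  5.4] rz(rad) -0.0029 F [-0.81 -0.27 -0.17] T [ 0.02   0.04  -0.002] w 0.0 j [0.21 0.52 1.88 0.   0.74 1.  ]
rotvec [ 0.0021 -0.0035 -0.0029]
```

```bash

python3 -m pendant '[{"rx":0,"ry":0,"rz":0,"dx":-0.7,"dy":-0.7,"dz":2,"claw":0},{"rx":0,"ry":0,"rz":0,"dx":0,"dy":0,"dz":2,"claw":0},{"rx":0,"ry":0,"rz":0,"dx":0,"dy":0,"dz":2,"claw":0}]' >/dev/null; python3 g.py
python3 -m pendant '[{"rx":0,"ry":0,"rz":0,"dx":0,"dy":0,"dz":1,"claw":0}]' >/dev/null; python3 g.py
python3 -m pendant '[{"rx":0,"ry":0,"rz":0,"dx":0,"dy":0,"dz":1,"claw":0}]' >/dev/null; python3 g.py
```

```text
t 10.18 pos [439.55 207.05 117.76] F [-1. -0. -0.] tau [-3.6361e+01 -9.8210e+00  3.5000e-02]
t 10.27 pos [439.42 207.06 116.58] F [-0.6 -0.3 -0.5] tau [-3.6333e+01 -9.8680e+00 -2.2000e-02]
t 10.35 pos [439.4  207.08 115.45] F [-0.8  0.2 -0. ] tau [-3.6332e+01 -9.7120e+00  4.0000e-03]
```

```bash

python3 -m pendant '[{"rx":0,"ry":0,"rz":0,"dx":0,"dy":0,"dz":1,"claw":0}]' >/dev/null; python3 g.py
python3 -m pendant '[{"rx":0,"ry":0,"rz":0,"dx":0,"dy":0,"dz":1,"claw":0}]' >/dev/null; python3 g.py
```

```text
t 10.43 pos [439.37 207.08 114.35] F [0.8 0.5 0.6] tau [-3.6379e+01 -9.6840e+00 -1.0000e-03]
t 10.52 pos [439.4  207.15 113.25] F [ 1.   0.6 -0. ] tau [-3.6412e+01 -9.6140e+00  2.0000e-03]
```

```bash

python3 -m pendant '[{"rx":0,"ry":0,"rz":0,"dx":0,"dy":0,"dz":1,"claw":0}]' >/dev/null; python3 g.py
python3 -m pendant '[{"rx":0,"ry":0,"rz":0,"dx":0,"dy":0,"dz":1,"claw":0}]' >/dev/null; python3 g.py
python3 -m pendant '[{"rx":0,"ry":0,"rz":0,"dx":0,"dy":0,"dz":1,"claw":0}]' >/dev/null; python3 g.py
```

```text
t 10.6 pos [439.39 207.15 112.13] F [-0.5  0.2 -0. ] tau [-3.6451e+01 -9.5610e+00  1.0000e-03]
t 10.68 pos [439.42 207.17 111.05] F [-0.2 -0.   1.1] tau [-3.6434e+01 -9.4890e+00 -1.9000e-02]
t 10.77 pos [439.42 207.17 110.04] F [-0.9 -0.8  2.1] tau [-35.604  -9.388  -0.138]
```

```bash

python3 -m pendant '[{"rx":0,"ry":0,"rz":0,"dx":0,"dy":0,"dz":1,"claw":0}]' >/dev/null; python3 g.py
python3 -m pendant '[{"rx":0,"ry":0,"rz":0,"dx":0,"dy":0,"dz":1,"claw":0}]' >/dev/null; python3 g.py
```

```text
t 10.85 pos [439.41 207.16 109.09] F [0.6 0.4 3. ] tau [-35.338  -9.327  -0.179]
t 10.93 pos [439.43 207.16 108.19] F [-1.   0.2  3.3] tau [-35.095  -9.274  -0.22 ]
```

```bash

python3 -m pendant '[{"rx":0,"ry":0,"rz":0,"dx":0,"dy":0,"dz":1,"claw":0}]' >/dev/null; python3 g.py
python3 -m pendant '[{"rx":0,"ry":0,"rz":0,"dx":0,"dy":0,"dz":1,"claw":0}]' >/dev/null; python3 g.py
```

```text
t 11.02 pos [439.41 207.18 107.33] F [-1.1  0.1  3.5] tau [-34.864  -9.222  -0.26 ]
t 11.1 pos [439.42 207.17 106.48] F [-0.1  0.6  4.8] tau [-34.639  -9.169  -0.298]
```

```bash

python3 -m pendant '[{"rx":0,"ry":0,"rz":0,"dx":0,"dy":0,"dz":0.8,"claw":0}]' >/dev/null; python3 g.py
```

```text
t 11.18 pos [439.44 207.17 105.92] F [-2.  -1.  12.3] tau [-31.805  -8.707  -0.615]
```

Bottomed out at 12 N. Now I'll hold for more than a second at light force.

```bash

python3 -m pendant '[{"rx":0,"ry":0,"rz":0,"dx":0,"dy":0,"dz":0.2,"claw":0}]' >/dev/null; python3 g.py
python3 -m pendant '[{"rx":0,"ry":0,"rz":0,"dx":0,"dy":0,"dz":0.2,"claw":0}]' >/dev/null; python3 g.py
```

```text
t 11.27 pos [439.44 207.17 106.07] F [-2.3 -1.   6.5] tau [-34.066  -9.182  -0.41 ]
t 11.35 pos [439.44 207.16 106.14] F [ 0.  -0.5  5.1] tau [-34.511  -9.154  -0.33 ]
```

```bash

python3 -m pendant '[{"rx":0,"ry":0,"rz":0,"dx":0,"dy":0,"dz":0.6,"claw":0}]' >/dev/null; python3 g.py
python3 -m pendant '[{"rx":0,"ry":0,"rz":0,"dx":0,"dy":0,"dz":0.6,"claw":0}]' >/dev/null; python3 g.py
python3 -m pendant '[{"rx":0,"ry":0,"rz":0,"dx":0,"dy":0,"dz":0.6,"claw":0}]' >/dev/null; python3 g.py
```

```text
t 11.43 pos [439.46 207.17 105.95] F [-1.7 -0.4 11.1] tau [-31.982  -8.835  -0.628]
t 11.52 pos [439.44 207.18 105.98] F [-2.4 -0.9 10.7] tau [-32.024  -8.95   -0.659]
t 11.6 pos [439.46 207.19 106.  ] F [-2.1 -0.3  8.4] tau [-32.734  -9.048  -0.579]
```

Holding at about 8–11 N on the stop; I'll keep that for another 1.3 s or so.

```bash

python3 -m pendant '[{"rx":0,"ry":0,"rz":0,"dx":0,"dy":0,"dz":0.7,"claw":0},{"rx":0,"ry":0,"rz":0,"dx":0,"dy":0,"dz":0.7,"claw":0},{"rx":0,"ry":0,"rz":0,"dx":0,"dy":0,"dz":0.7,"claw":0},{"rx":0,"ry":0,"rz":0,"dx":0,"dy":0,"dz":0.7,"claw":0}]' >/dev/null; python3 g.py
python3 -m pendant '[{"rx":0,"ry":0,"rz":0,"dx":0,"dy":0,"dz":0.7,"claw":0},{"rx":0,"ry":0,"rz":0,"dx":0,"dy":0,"dz":0.7,"claw":0},{"rx":0,"ry":0,"rz":0,"dx":0,"dy":0,"dz":0.7,"claw":0},{"rx":0,"ry":0,"rz":0,"dx":0,"dy":0,"dz":0.7,"claw":0}]' >/dev/null; python3 g.py
```

```text
t 11.93 pos [439.45 207.19 105.99] F [-2.5 -0.5  8.6] tau [-32.448  -9.003  -0.616]
t 12.27 pos [439.43 207.2  105.98] F [-1.5 -0.   9.6] tau [-32.397  -8.991  -0.624]
```

```bash

python3 -m pendant '[{"rx":0,"ry":0,"rz":0,"dx":0,"dy":0,"dz":0.7,"claw":0},{"rx":0,"ry":0,"rz":0,"dx":0,"dy":0,"dz":0.7,"claw":0},{"rx":0,"ry":0,"rz":0,"dx":0,"dy":0,"dz":0.7,"claw":0},{"rx":0,"ry":0,"rz":0,"dx":0,"dy":0,"dz":0.7,"claw":0}]' >/dev/null; python3 g.py
python3 -m pendant '[{"rx":0,"ry":0,"rz":0,"dx":0,"dy":0,"dz":0.7,"claw":0},{"rx":0,"ry":0,"rz":0,"dx":0,"dy":0,"dz":0.7,"claw":0},{"rx":0,"ry":0,"rz":0,"dx":0,"dy":0,"dz":0.7,"claw":0},{"rx":0,"ry":0,"rz":0,"dx":0,"dy":0,"dz":0.7,"claw":0}]' >/dev/null; python3 g.py
```

```text
t 12.6 pos [439.45 207.2  105.99] F [-1.9 -0.5  9.2] tau [-32.366  -8.984  -0.629]
t 12.93 pos [439.41 207.2  105.99] F [-2.1 -0.1  8.6] tau [-32.335  -8.976  -0.634]
```

```bash

python3 -m pendant '[{"rx":0,"ry":0,"rz":0,"dx":0,"dy":0,"dz":-3,"claw":0},{"rx":0,"ry":0,"rz":0,"dx":0,"dy":0,"dz":-5,"claw":0},{"rx":0,"ry":0,"rz":0,"dx":0,"dy":0,"dz":-12,"claw":0},{"rx":0,"ry":0,"rz":0,"dx":0,"dy":0,"dz":-20,"claw":0},{"rx":0,"ry":0,"rz":0,"dx":0,"dy":0,"dz":-20,"claw":0},{"rx":0,"ry":0,"rz":0,"dx":0,"dy":0,"dz":-20,"claw":0},{"rx":0,"ry":0,"rz":0,"dx":0,"dy":0,"dz":-20,"claw":0},{"rx":0,"ry":0,"rz":0,"dx":0,"dy":0,"dz":-20,"claw":0},{"rx":0,"ry":0,"rz":0,"dx":0,"dy":0,"dz":0,"claw":0},{"rx":0,"ry":0,"rz":0,"dx":0,"dy":0,"dz":0,"claw":0}]' ; python3 g.py
python3 -c "
from h import *
im,d=get_image('scene'); cv2.imwrite('pics/scene5.png',im[:,:,::-1]); crop('scene',im,270,190,140,150,4,'pics/scene5c.png')"
```

```text
t: 13.77
position: [437.0, 206.8, 230.1]
tcp_rot: [0.001, 0.924, 0.382, 0.006]
wrist_force: [1.1, 0.0, 0.2]
gripper_width: 0.1
t 13.77 pos [437.02 206.79 230.06] F [1.1 0.  0.2] tau [-33.445 -16.054  -0.076]
```

View pics/scene5c.png

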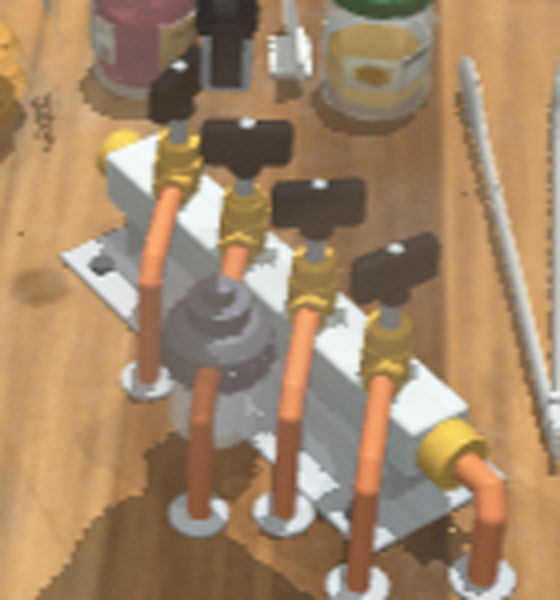

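View pics/scene5.png

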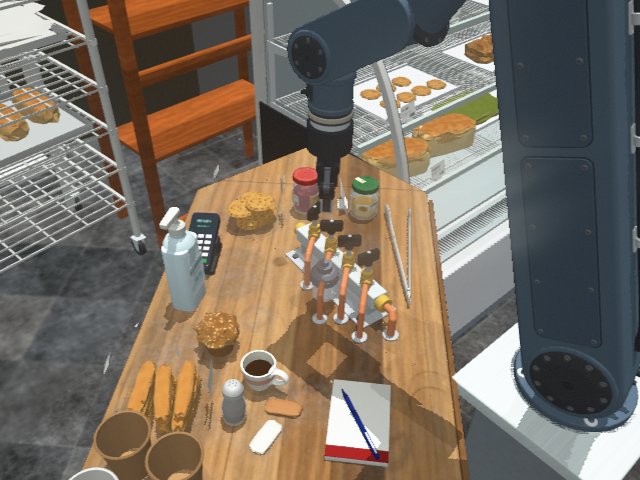

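The button is back up at crop (222,290). The filter handle at (247,140) has turned, and the other three handles and the bystanders are where they started. One last numeric check on the handle angle.

```bash
python3 - <<'E'
from h import *
im,d=get_image('scene'); p=camera_params('scene'); M=RC(p)
vv,uu=np.mgrid[0:480,0:640]
W=(np.stack([(uu-p['cx'])/p['fx'],-(vv-p['cy'])/p['fy'],-np.ones_like(uu,float)],-1)*d[...,None])@M.T+p['position']
m=((W[...,0]>340)&(W[...,0]<590)&(W[...,1]>100)&(W[...,1]<190)&(W[...,2]>138)&(W[...,2]<152)&(d>0)).astype(np.uint8)
k,l,st,c=cv2.connectedComponentsWithStats(m)
for i in range(1,k):
    if st[i,4]<20: continue
    q=W[l==i][:,:2]; x=q-q.mean(0); w,V=np.linalg.eigh(x.T@x); e=V[:,1]; print(np.round(q.mean(0),1),round(np.degrees(np.arctan2(e[1],e[0]))%180,1))
g=(W[...,0]>428)&(W[...,0]<448)&(W[...,1]>197)&(W[...,1]<217)&(W[...,2]<125); print('vent top',np.percentile(W[g][:,2],[90,98]))
close_job()
E
```

```text
[547.5 135.7] 109.5
[489.8 140.7] 50.1
[432.6 146.6] 50.1
[375.6 152.7] 78.7
vent top [112.42607795 113.9378214 ]
the job is handed in; nothing more can be done
```

I closed the valve on the filter's line and held the vent button down. The job was handed in at about 14 s, with the arm clear of everything.

- **Which valve:** it was the second from the far end. Its pipe runs into the filter, and its axis is 85 mm from the vent. The third valve sits nearer the filter, but its own pipe runs past it.
- **Valve:** I turned the handle clockwise and met the washer at about 0.62–0.63 rad. I nipped it about 0.06–0.07 rad further, held about 0.2–0.25 N m, and let go. The squeeze is worked out from the turn angle and torque, since the washer itself cannot be read. The wrist torque was noisy (about ±0.04 N m), so I relied mainly on the last joint's torque to feel the washer.
- **Vent:** I pressed the button about 5 mm down to its stop and kept it there for about 1.7 s, mostly at 8–11 N with a 12 N peak. For about 0.15 s early on, the force eased to about 5 N. After that came 1.5 s at roughly 8 N or more before I released it.

**Last checks:** the button is back up at about 113 mm. The filter handle now points at 50°, down from about 84°, which matches springing back to first touch. In the camera view the other three handles and the loose items are where they were. The third handle measured 50.1° against 52.7° before from the same camera. I put that down to measurement scatter, as nothing came near it.

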